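Seat a dryer lint filter and hold it on its sprung switch

TASK

On the dryer's filter housing, lift the saddle-shaped dust cover off the slot and hang it astride the horizontal bar of the drying rail, letting go of it there. Then take the narrower of the two lint filters from the rack by its handle, lower it foot first through the slot and press it fully home against the sprung switch inside, so that its flange is down on the slot's rim, and finish while still gripping the filter's handle and holding it down, because the spring lifts it again if it is let go. Leave the wide filter in the rack, and the bottle, the jar and the measuring cup standing where they are.

Things in the scene. Friction and masses are not known exactly. Their poses are not given: they have to be found in the camera images.
- housing: Fixed dryer filter housing: a white duct box 120 x 130 x 70 mm high with a bare aluminium throat standing upright in its middle, 28 mm (its x) by 96 mm (its y), rim 125 mm above the table. Origin: centre of the underside; z up. It stands at any yaw within 0.5 rad of zero.
- slot (a point): Centre of the slot's mouth, level with the rim (125 mm above the table). The slot is open from above, 14 mm along the housing's x by 82 mm along its y (2 mm more than the filter each way, in total), with a 3 mm bevelled lead-in all round; the narrow part is 20 mm deep, the space below it is 20 x 88 mm. Site axes are the housing's.
- seat (a joint): Sprung switch plate inside the slot, its top 73 mm below the rim when free. Value: metres pressed down, 0 free, stop at 0.016. The spring pushes up with 3 N at first touch and 500 N/m more, 9 N when the filter's flange lies on the rim (value 0.012). The filter's weight alone does not press it.
- cover: Loose white plastic dust cover, an upside-down U, 0.12 kg: top plate 40 (x) x 90 (y) x 3 mm; two 3 mm legs along y reach 40 mm below the plate, 34 mm apart inside. Grip rib on top 12 mm thick (x), 50 long (y), 42 high. Origin: centre between the legs' feet; plate underside 40 mm, rib 43 to 85 mm above it. Starts astride the throat, plate on the rim, y along the slot. Hangs stably on the rail.
- rail: Fixed steel drying rail: a round horizontal bar 16 mm in diameter along its own y, 240 mm long between two end posts, axis 170 mm above the table (top of bar 178 mm). Origin: on the table right under the bar's middle. Yaw within 0.3 rad of zero. It stands to the left or the right of the housing.
- rack: Fixed white rack, base 190 (x) x 130 mm (y), yaw within 0.25 rad of zero, with two upright pockets at -50 and +50 mm along its x, each 15 x 112 mm inside, long side along y, walls to 45 mm above the table, floor 10 mm above the table. On the other side of the housing from the rail. Each pocket holds one lint filter upright, handle up, parallel to the rack's y.
- filter: The narrower lint filter, loose, 0.12 kg: flat grey frame with steel mesh, 12 mm thick (x), 80 wide (y), 85 from foot to flange; flange 26 x 92 x 5 mm; above it a handle 12 mm thick (x), 50 wide (y), 42 high. Origin: centre of the foot; z up. Flange underside 85 mm, handle 90 to 132 mm above the origin. Same when turned half round. In either rack pocket.
- filter_foot (a point): Centre of the foot of the narrower filter.
- filter_grip (a point): Middle of the narrower filter's handle, 114 mm above its foot.
- filter_wide: The wide lint filter, for another machine: the same make but 104 mm wide (flange 116 mm), so it cannot enter the slot. Origin: centre of the foot. In the other pocket; stays there.
- detergent: Bystander: tall white bottle, 80 mm across, 210 mm high. Origin: centre of its underside.
- pods: Bystander: clear jar, 90 mm across, 110 mm high. Origin: centre of its underside.
- scoop: Bystander: white measuring cup, 68 mm across, 50 mm high. Origin: centre of its underside.
Not all that is in view belongs to the job. What is shaped like the filter but orange or purple is not meant. What is shaped like the housing but yellow is not meant.

How it is judged:
On the way, in this order (a step that is already met when the one before it is completed fails the run):
1. the dust cover hangs astride the rail's bar, let go (contact force between cover and rail above 0.2 N and x of cover in the frame of rail between -0.018 and 0.018 m and y of cover in the frame of rail between -0.08 and 0.08 m and z of cover in the frame of rail between 0.126 and 0.15 m and angle between cover's own z axis and vertical below 0.4 rad and contact force between the fingers and cover below 0.1 N and linear speed of cover below 0.03 m/s), for 0.3 s.
2. the narrower filter's foot has passed more than 20 mm down into the slot, upright (z of filter_foot in the frame of slot below -0.02 m and horizontal distance between filter_foot and slot below 0.006 m and angle between filter's own z axis and vertical below 0.15 rad), for 0.1 s.
At the end, for the whole second after the job is handed in: Fingers hold the narrower filter by its handle (over 3 N), still, upright within 0.1 rad, centred in the slot within 6 mm and aligned with it; switch plate pressed over 8 mm. Cover hangs untouched on the bar, tilted under 0.4 rad, within 80 mm of its middle (value of joint seat above 0.008 m and z of filter_foot in the frame of slot below -0.08 m and horizontal distance between filter_foot and slot below 0.006 m and angle between filter's own z axis and vertical below 0.1 rad and angle between the y axis of filter and the y axis of housing, either way round below 0.1 rad and contact force between the fingers and filter above 3 N and z of the grasp point in the frame of filter below 0.138 m and linear speed of filter below 0.02 m/s and contact force between cover and rail above 0.2 N and x of cover in the frame of rail between -0.018 and 0.018 m and y of cover in the frame of rail between -0.08 and 0.08 m and z of cover in the frame of rail between 0.126 and 0.15 m and angle between cover's own z axis and vertical below 0.4 rad and contact force between the arm and cover below 0.1 N); the arm keeps its last pose, push and grip.
It fails at once if the wide filter is taken out or knocked (moved over 50 mm) (distance of filter_wide from where it was at the start of the episode above 0.05 m).
It fails at once if the bottle, the jar or the cup is pushed away (moved over 60 mm) (distance of any of detergent, pods, scoop from where it was at the start of the episode above 0.06 m).
It fails at once if the bottle, the jar or the cup is tipped over (angle between any of detergent, pods, scoop's own z axis and vertical above 0.6 rad).
It also fails if it takes over 64 s, if anything falls off the work surface, if the arm or the gripper's body presses on something with over 40 N, if the wrist force passes 120 N, or if a joint passes its speed limit or range.

ROBOT

A 6-joint arm with a two-finger parallel gripper is mounted at the origin on the work surface. World frame = base frame: x ahead of the robot, y to its left, z up, the work surface at z = 0. Lengths are in m, angles in rad, forces in N, time in s.
With the tool pointing down it reaches from about 0.35 to 0.85 m from the base axis. Payload 8.1 kg.
Tool frame: the origin (TCP) lies where the fingers leave the gripper's body, on its centre line; the fingertips stand 84 mm ahead of it and the grasp point (between the pads) lies 65 mm ahead of it; z points along the fingers, y is the line along which they close (so a half turn about z gives the same grasp; the last joint's range is limited). The gripper opens to 93 mm and grips with 3 to 60 N. Pads are 15 mm wide; open, the fingers measure 128 mm over their backs; the gripper's body (75 mm by 188 mm) begins 65 mm behind the grasp point.
Start: joints at [-1.228, 0.13, 1.488, -0, 1.523, -0.085], TCP at [0.249, -0.546, 0.303] pointing down, gripper open.
Joint ranges: [-2.96, 2.96], [-0.89, 2.26], [0.02, 2.5], [-1.34, 4.48], [0, 2.73], [-2.66, 2.66]. Speed limits (rad/s): [2.39, 2.39, 2.79, 3.14, 3.14, 3.14].

INTERFACE

Orientations are given as a rotation vector (axis times angle).
In Python, from plant import robot gives the robot as it stands.
- The arm moves only by the shell command python3 -m jog 'ROWS' [FORCE]. ROWS is text: rows parted by semicolons, each of 5 numbers parted by spaces: the opening, from 0 (shut) to 1 (fully open), then the shift along the tool's x, y, z in m, then the turn about the tool's z in degrees. A call has 1 to 10 rows; each row shifts and turns the commanded pose from where the row before left it, along the tool's axes as they then stand; what a row does not reach is not made up. A row lasts 1/12 s, in which the tool goes at most 41.7 mm and 7.16 degrees, less where a joint would pass 70% of its speed; a pose out of reach is approached as far as the arm can. A call with a gripper value outside its range is refused whole. The fingers move at their own pace and stop on an object; FORCE is the grip in N (left out, the last holds). Time passes only in rows, so rows that do not move let the fingers close. It gives the time, the measured TCP pose, the force, the opening and the grip force at its end, in the units of the state.
- robot.read_state(): the state, without advancing time (a new reading comes with each control period).
- robot.read_camera(name): name is "scene" or "top" or "wrist"; returns a dict with "color" (384x512x3 uint8, red, green, blue), "intrinsics" (3x3 intrinsics, pixels), "k1" (the pictures are not rectified: a ray, as slopes to the right and down, at radius r is drawn at 1 + k1 r^2 times it, then the intrinsics apply), "pose" (4x4, takes a point from camera to world coordinates); the wrist camera has in their place "tool_from_camera" (4x4, takes a point from camera to tool coordinates, whose origin is the TCP and whose axes are the flange's). Camera axes: x right, y down, z forward; pixel columns grow to the right and rows downward; lengths in m; the calibration is good to about 2 mm. A picture is of the moment at which its call begins: read the wrist's pose just before it. There is no depth.
- robot.close_job(): hands the job in; it is judged then, once.
The state is a dict: "t": time; "q": joint angles; "dq": joint speeds; "joint_torque": joint torques, N m; "tool_pos": TCP position; "orientation": TCP orientation; "force": force on the tool from outside, world axes, zero at the start; "wrist_torque": the same for the moment, N m; "opening": finger opening in m; "gripper_force": force on a finger pad.
Only numpy, scipy, OpenCV 4.12 (cv2) and the standard library are available. Lean on these libraries where they do the work, as an engineer would, in place of code of your own. Each camera call takes 0.05 s, during which the arm holds its last target. There are 200 camera calls.

## Working session

There is one attempt and no reset: what is moved stays moved. The work goes in short steps, Python scripts to look and compute and a shell command to move; the robot and the scene stay as the last step left them, time stands still between calls to the robot, and variables do not carry over. Pictures are saved under pics/ and viewed, at most 10 in all, crops included, and the job is handed in when it is done.

```bash
mkdir -p pics; ls; cat > h.py <<'E'
import numpy as np,cv2
from plant import robot
from scipy.spatial.transform import Rotation as R
def cam(n):
    s=robot.read_state(); c=robot.read_camera(n)
    if n=="wrist":
        T=np.eye(4);T[:3,:3]=R.from_rotvec(s["orientation"]).as_matrix();T[:3,3]=s["tool_pos"]
        c["pose"]=T@np.array(c["tool_from_camera"])
    return c
def save(c,f): cv2.imwrite(f,c["color"][:,:,::-1])
def ray(c,u,v):
    K=np.array(c["intrinsics"]);d=np.array([(u-K[0,2])/K[0,0],(v-K[1,2])/K[1,1]]);p=d.copy()
    for _ in range(30): p=d/(1+c["k1"]*(p@p))
    P=np.array(c["pose"]);return P[:3,3],P[:3,:3]@np.array([p[0],p[1],1])
def onz(c,u,v,z):
    o,d=ray(c,u,v);return o+d*(z-o[2])/d[2]
def proj(c,X):
    P=np.array(c["pose"]);p=P[:3,:3].T@(np.array(X)-P[:3,3]);x=p[:2]/p[2];x=x*(1+c["k1"]*(x@x));K=np.array(c["intrinsics"])
    return K[0,0]*x[0]+K[0,2],K[1,1]*x[1]+K[1,2]
E
python3 - <<'E'
from h import *
for n in("scene","top","wrist"):
    c=cam(n);save(c,f"pics/{n}0.png");print(n,np.round(c["pose"],3).tolist(),c["intrinsics"],c["k1"])
s=robot.read_state();print(s)
a=cv2.imread("pics/top0.png");b=cv2.imread("pics/scene0.png")
E
```

```text
pics
scene [[-0.52, 0.528, -0.671, 1.214], [0.854, 0.311, -0.417, 0.362], [-0.011, -0.79, -0.613, 0.709], [0.0, 0.0, 0.0, 1.0]] [[352.4678961    0.         250.52759817]
 [  0.         352.4678961  192.8038357 ]
 [  0.           0.           1.        ]] -0.045855888167300185
top [[0.01, -0.987, 0.16, 0.342], [-1.0, -0.013, -0.02, -0.061], [0.021, -0.16, -0.987, 1.363], [0.0, 0.0, 0.0, 1.0]] [[494.32845937   0.         250.03485065]
 [  0.         494.32845937 191.58358324]
 [  0.           0.           1.        ]] -0.10376390687327698
wrist [[0.415, -0.878, -0.24, 0.316], [-0.91, -0.401, -0.107, -0.515], [-0.003, 0.263, -0.965, 0.383], [0.0, 0.0, 0.0, 1.0]] [[346.30533635   0.         259.82491785]
 [  0.         346.30533635 192.37148306]
 [  0.           0.           1.        ]] -0.09910627437625137
{'t': 0.15, 'q': array([-1.22842134e+00,  1.30971539e-01,  1.48903763e+00,  2.29473832e-06,
        1.52302527e+00, -8.54448906e-02]), 'dq': array([ 0.00168871, -0.00234495, -0.00268031,  0.00093165, -0.00035878,
       -0.00042098]), 'joint_torque': array([ 8.08752702e-05, -5.60476398e+01, -4.92334914e+01,  7.67640816e-02,
        3.04611353e-02, -8.61520289e-05]), 'tool_pos': array([ 0.24881815, -0.54561314,  0.30193332]), 'orientation': array([-3.06859307e+00, -6.66600848e-01,  2.86441707e-04]), 'force': array([-0.45705233, -0.50507889, -0.39566921]), 'wrist_torque': array([-0.0170121 , -0.01775499, -0.00709523]), 'gripper_force': 0.0, 'opening': 0.09292443408429697}
```

View pics/top0.png

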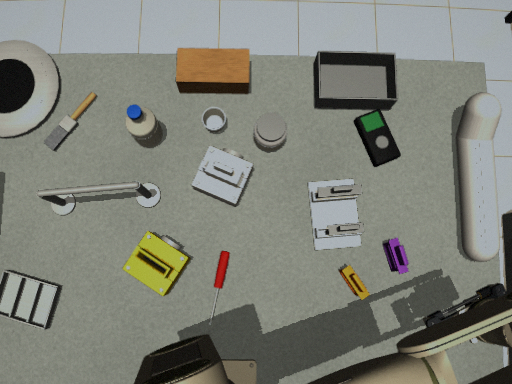

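View pics/scene0.png

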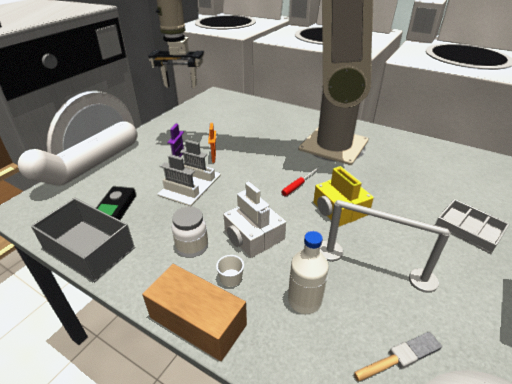

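The top view shows the housing with its cover at (223,175), the rail from (40,193) to (155,185), the rack at (335,213), the bottle at (140,120), the cup at (213,118) and the jar at (270,130). I'll enlarge the parts that matter.

```bash
python3 - <<'E'
import cv2,numpy as np
a=cv2.imread("pics/top0.png")
f=lambda x,y,w,h,k:cv2.resize(a[y:y+h,x:x+w],None,fx=k,fy=k,interpolation=cv2.INTER_CUBIC)
o=np.zeros((600,800,3),np.uint8)
p=f(185,140,75,70,5);o[:350,:375]=p
p=f(300,170,75,90,5);o[:450,400:775]=p
p=f(30,170,140,48,2.85);o[455:455+p.shape[0],:p.shape[1]]=p
cv2.imwrite("pics/z0.png",o)
E
```

```text
(no output)
```

View pics/z0.png

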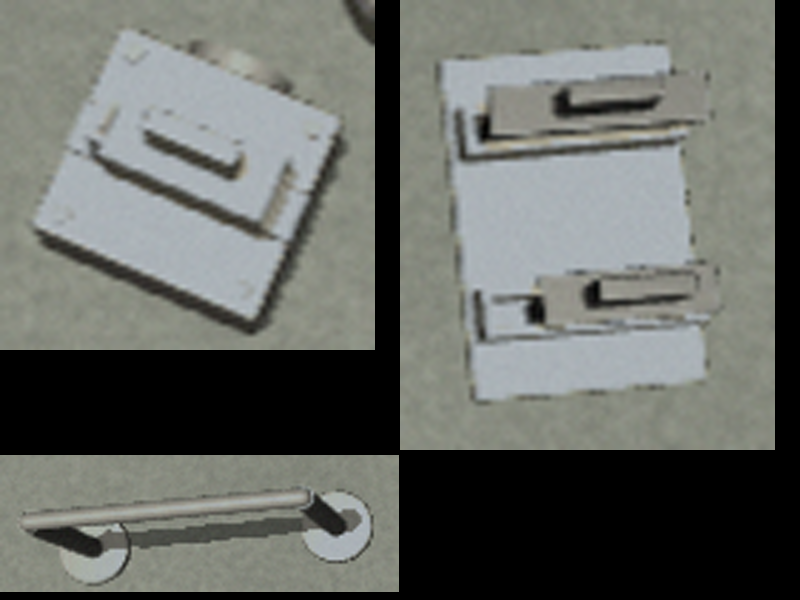

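The zoom shows the near filter, at crop (630,290), has the shorter flange (about 34 px against 44 px). The narrow one is therefore the near one, at rack x = -50. Next I'll turn these pixels into positions.

```bash
python3 - <<'E'
from h import *
c=cam("top")
f=lambda u,v,z,x0,y0,k,ou=0,ov=0: onz(c,(u-ou)/k+x0-.0,(v-ov)/k+y0,z)
H=[f(u,v,.07,185,140,5) for u,v in[(125,30),(340,120),(255,325),(38,225)]]
H=np.array(H);m=H.mean(0);print("H",m,np.linalg.norm(np.diff(H,axis=0),axis=1))
ux=(H[0]+H[1]-H[2]-H[3]);uy=(H[0]+H[3]-H[1]-H[2]);print("yaw",np.arctan2(ux[1],ux[0]),np.arctan2(-uy[0],uy[1]))
rib=[f(u,v,.21,185,140,5) for u,v in[(148,125),(170,112),(243,155),(238,165)]];print("rib",np.round(rib,3).tolist(),np.mean(rib,0))
pl=[f(u,v,.128,185,140,5) for u,v in[(95,140),(272,220),(290,165)]];print("plate",np.round(pl,3).tolist(),(pl[0]+pl[2])/2, np.linalg.norm(pl[1]-pl[0]))
K=[f(u,v,.01,300,170,5,400) for u,v in[(440,60),(667,43),(706,380),(475,402)]]
# unknown base height, report
K=np.array(K);print("rack",K.mean(0),np.linalg.norm(np.diff(K,axis=0),axis=1))
n=np.array([f(u,v,.142,300,170,5,400) for u,v in[(595,280),(698,272),(698,297),(595,303)]]);d=n[0]+n[3]-n[1]-n[2];print("handle",n.mean(0),np.linalg.norm(d)/2,"yaw",np.arctan2(-d[0],d[1]))
fl=np.array([f(u,v,.1,300,170,5,400) for u,v in[(545,277),(718,264),(718,310),(543,325)]]);d=fl[0]+fl[3]-fl[1]-fl[2];print("flange",fl.mean(0),np.linalg.norm(d)/2,np.arctan2(-d[0],d[1]))
fl=np.array([f(u,v,.1,300,170,5,400) for u,v in[(490,88),(708,70),(708,122),(488,137)]]);d=fl[0]+fl[3]-fl[1]-fl[2];print("wide",fl.mean(0),np.linalg.norm(d)/2)
r=np.array([f(u,v,.17,30,170,2.85,0,455) for u,v in[(22,522),(308,497)]]);print("rail",r.tolist(),r.mean(0),np.linalg.norm(r[1]-r[0]),"yaw",np.arctan2(-(r[0]-r[1])[0],(r[0]-r[1])[1]))
for nm,u,v,z in[("bottle",135,111,.21),("jar",270,124,.11),("cup",214,115,.05)]: print(nm,onz(c,u,v,z))
print(robot.read_state()["q"][5])
E
```

```text
H [ 0.59620398 -0.01404589  0.07      ] [0.12567492 0.11959878 0.12708969]
yaw -0.3812607622284244 -0.40661001671278574
rib [[0.592, 0.001, 0.21], [0.599, -0.009, 0.21], [0.578, -0.044, 0.21], [0.573, -0.042, 0.21]] [ 0.5856913  -0.02369634  0.21      ]
plate [[0.602, 0.032, 0.128], [0.562, -0.058, 0.128], [0.59, -0.067, 0.128]] [ 0.59606453 -0.01746601  0.128     ] 0.09932472315366929
rack [ 0.50204376 -0.32291975  0.01      ] [0.12915034 0.18956794 0.1291208 ]
handle [ 0.4524433  -0.33424928  0.142     ] 0.052334456567969666 yaw 0.07565335472966346
flange [ 0.45307732 -0.33557863  0.1       ] 0.09143436410326584 0.08785543478733339
wide [ 0.55216164 -0.32048468  0.1       ] 0.11623210542067232
rail [[0.5239114490134273, 0.43982722765944676, 0.16999999999999993], [0.5490681939750865, 0.190034253790465, 0.16999999999999993]] [0.53648982 0.31493074 0.17      ] 0.2510565506243081 yaw 0.10037194802484337
bottle [0.72443875 0.19832649 0.21      ]
jar [ 0.72659246 -0.13688182  0.11      ]
cup [0.76843922 0.01457257 0.05      ]
-0.08538522661015333
```

```bash
cat >> h.py <<'E'
def go(x,y,z,ang):
    """shift in tool axes (before turn), then turn deg so tool y points at ang (mod pi)"""
    s=robot.read_state();M=R.from_rotvec(s["orientation"]).as_matrix()
    d=M.T@(np.array([x,y,z])-s["tool_pos"]);ya=np.arctan2(M[1,1],M[0,1])
    t=np.degrees((ang-ya+np.pi/2)%np.pi-np.pi/2)
    print("t",round(s["t"],2),"tcp",np.round(s["tool_pos"],4),"yang",round(ya,3),"tilt",np.round(M[:,2],3),"shift mm",np.round(d*1e3,1),"turn",round(-t,2),"op",round(s["opening"],4),"F",np.round(s["force"],1),"g",s["gripper_force"])
E
python3 - <<'E'
from h import *
go(.56,-.02,.31,-.39)
E
```

```text
t 0.2 tcp [ 0.2488 -0.5457  0.3021] yang -1.143 tilt [-0.     0.001 -1.   ] shift mm [ 501.2 -349.3   -7.5] turn -43.15 op 0.0931 F [ 0.5 -0.   0.8] g 0.0
```

```bash
python3 -m jog '1 15 0 0 0' >/dev/null 2>&1; python3 -m jog '1 .03 -.021 -.002 0;1 .03 -.021 -.002 0;1 .03 -.021 -.002 0;1 .03 -.021 -.002 0;1 .03 -.021 0 0;1 .03 -.021 0 0;1 .03 -.021 0 0;1 .03 -.021 0 0;1 .03 -.021 0 0' | tail -3; python3 - <<'E'
from h import *
go(.59,-.02,.31,-.39)
E
```

```text
force: [0.6, -1.0, 0.1]
opening: 0.0927
gripper_force: 0.0
t 1.03 tcp [ 0.4546 -0.2429  0.3107] yang -1.143 tilt [ 0. -0. -1.] shift mm [ 215.7 -146.7    0.7] turn -43.15 op 0.0927 F [ 0.6 -1.   0.1] g 0.0
```

My first call had a typo: it asked for a 15 m shift instead of 15 mm. The per-row limit clipped it, and the arm ended up where I wanted. I'll continue toward the housing.

```bash
python3 -m jog '1 .027 -.018 0 0;1 .027 -.018 0 0;1 .027 -.018 0 0;1 .027 -.018 0 0;1 .027 -.018 0 0;1 .027 -.018 0 0;1 .027 -.018 0 0;1 .027 -.018 0 0' >/dev/null;  python3 -m jog '1 0 0 0 -6.2;1 0 0 0 -6.2;1 0 0 0 -6.2;1 0 0 0 -6.2;1 0 0 0 -6.2;1 0 0 0 -6.2;1 0 0 0 -6;1 0 0 0 0;1 0 0 0 0' | tail -3; python3 - <<'E'
from h import *
go(.596,-.015,.31,-.39)
c=cam("wrist");save(c,"pics/w1.png")
E
```

```text
force: [-0.2, -0.0, 0.9]
opening: 0.0929
gripper_force: 0.0
t 2.45 tcp [ 0.5908 -0.024   0.3105] yang -0.392 tilt [-0.  0. -1.] shift mm [10.3  1.3  0.5] turn -0.13 op 0.0929 F [-0.2 -0.   0.9] g 0.0
```

View pics/w1.png

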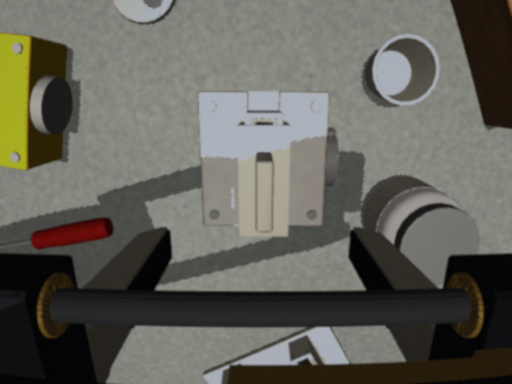

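The wrist view shows the housing box top from (199,92) to (325,226), the cover plate from (239,~125) to (289,236), and the rib top at u 257–272, v 161–232.

```bash
python3 - <<'E'
from h import *
c=cam("wrist")
g=lambda P,z:np.array([onz(c,u,v,z) for u,v in P])
def rep(n,P,z):
    q=g(P,z);d=q[0]-q[3]+q[1]-q[2];print(n,q.mean(0).round(4),"len",(np.linalg.norm(d)/2).round(4),"wid",np.linalg.norm(q[0]-q[1]+q[3]-q[2])/2,"yang", (np.arctan2(d[1],d[0])-np.pi/2).round(3))
rep("box",[(199,92),(328,92),(325,226),(203,226)],.07)
rep("rib",[(257,161),(272,161),(272,232),(256,232)],.17)
rep("plate",[(239,122),(290,122),(289,236),(239,236)],.128)
E
```

```text
box [ 0.6007 -0.0107  0.07  ] len 0.1285 wid 0.11882639242699307 yang -0.386
rib [ 0.5977 -0.016   0.17  ] len 0.0493 wid 0.01035222781577194 yang -0.396
plate [ 0.5986 -0.0152  0.128 ] len 0.0918 wid 0.03964679502548434 yang -0.394
```

```bash
python3 -m jog '1 .006 .0032 0 0;1 .005 0 .012 0;1 0 0 .02 0;1 0 0 .02 0;1 0 0 .02 0;1 0 0 .015 0;1 0 0 .006 0;1 0 0 0 0' >/dev/null; python3 - <<'E'
from h import *
go(.598,-.016,.217,-.393)
E
python3 -m jog '0 0 0 0 0;0 0 0 0 0;0 0 0 0 0;0 0 0 0 0;0 0 0 0 0;0 0 0 0 0;0 0 0 0 0;0 0 0 0 0;0 0 0 0 0' 30| tail -3
```

```text
t 3.22 tcp [ 0.5969 -0.0145  0.2148] yang -0.389 tilt [-0.004  0.001 -1.   ] shift mm [-0.9  1.6 -2.2] turn 0.21 op 0.0928 F [-0.5 -0.1 -0.2] g 0.0
force: [0.0, 0.4, -1.1]
opening: 0.0379
gripper_force: 0.0
```

```bash
python3 -m jog '0 0 0 0 0;0 0 0 0 0;0 0 0 0 0;0 0 0 0 0;0 0 0 0 0;0 0 0 0 0;0 0 0 0 0'| tail -3;  python3 -m jog '0 0 0 -.005 0;0 0 0 -.01 0;0 0 0 -.02 0;0 0 0 -.02 0;0 0 0 -.02 0;0 0 0 -.02 0;0 0 0 -.02 0;0 0 0 -.02 0;0 0 0 0 0' |tail -3; python3 - <<'E'
from h import *
go(.536,.315,.35,.1)
E
```

```text
force: [-0.5, 0.4, 0.5]
opening: 0.0117
gripper_force: 30.0
force: [0.7, 0.1, -0.6]
opening: 0.0121
gripper_force: 30.0
t 5.3 tcp [ 0.5995 -0.0152  0.3591] yang -0.389 tilt [ 0.009 -0.001 -1.   ] shift mm [ 281.4 -184.1    8.3] turn -28.02 op 0.0121 F [ 0.7  0.1 -0.6] g 29.997426867485046
```

```bash
python3 -m jog '0 .024 -.0155 0 0;0 .024 -.0155 0 0;0 .024 -.0155 0 0;0 .024 -.0155 0 0;0 .024 -.0155 0 0;0 .024 -.0155 0 0;0 .024 -.0155 0 0;0 .024 -.0155 0 0;0 .024 -.0155 0 0;0 .024 -.0155 0 0' >/dev/null;  python3 -m jog '0 .020 -.0145 0 0;0 .020 -.0145 0 0;0 0 0 0 -5.6;0 0 0 0 -5.6;0 0 0 0 -5.6;0 0 0 0 -5.6;0 0 0 0 -5.6;0 0 0 0 0;0 0 0 0 0' |tail -3; python3 - <<'E'
from h import *
go(.536,.315,.35,.1)
c=cam("wrist");save(c,"pics/w2.png");s=cam("scene");save(s,"pics/s2.png")
cv2.imwrite("pics/ws2.png",np.hstack([cv2.resize(c["color"][:,:,::-1],(400,300)),cv2.resize(s["color"][:,:,::-1][150:330,280:480],(400,360))[:300]]))
E
```

```text
force: [-1.2, -0.2, -1.5]
opening: 0.0118
gripper_force: 30.0
t 6.88 tcp [0.5338 0.3137 0.3521] yang 0.097 tilt [-0.001 -0.    -1.   ] shift mm [1.  2.3 2.1] turn -0.19 op 0.0118 F [-1.2 -0.2 -1.5] g 29.99675452709198
```

View pics/w2.png

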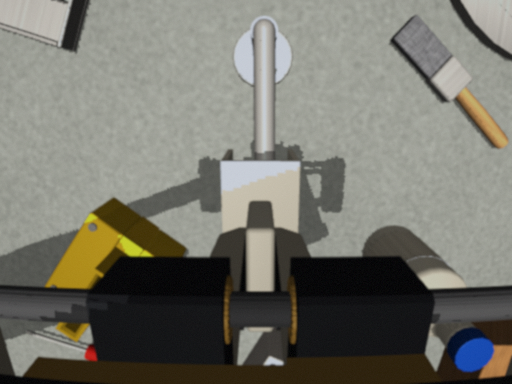

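The wrist view shows the bar running from (264,18) to (264,155), with the cover plate centred at u≈260 (far edge v=160, u 221–300). I'll measure the bar's axis against the cover.

```bash
python3 - <<'E'
from h import *
c=cam("wrist");s=robot.read_state();M=R.from_rotvec(s["orientation"]).as_matrix()
im=c["color"].astype(int).mean(2)
for v in(100,140): print(v,im[v,246:284].astype(int).tolist())
tl=lambda p:(M.T@(p-s["tool_pos"])*1e3).round(1)
for u,v in[(264.5,40),(264.5,100),(264.5,150)]: print("bar",onz(c,u,v,.17).round(4),tl(onz(c,u,v,.17)))
zp=.085+(s["tool_pos"][2]-.2148)+.043
for u,v in[(221,161),(300,160)]: print("plate",onz(c,u,v,zp).round(4),tl(onz(c,u,v,zp)))
print("barend",onz(c,264,18,.17))
t=cam("top");print("t");print(onz(t,37.7,193.5,.17),onz(t,138.1,184.7,.17))
E
```

```text
100 [157, 155, 156, 159, 159, 162, 153, 130, 114, 122, 140, 154, 164, 171, 180, 190, 199, 205, 203, 202, 192, 182, 173, 165, 157, 143, 127, 109, 111, 137, 154, 156, 154, 150, 152, 153, 152, 152]
140 [155, 155, 158, 158, 158, 152, 135, 111, 106, 115, 135, 151, 163, 170, 178, 187, 197, 204, 204, 201, 191, 182, 175, 166, 158, 144, 128, 109, 110, 137, 154, 158, 156, 152, 145, 143, 148, 152]
bar [0.527  0.4288 0.17  ] [115.3   4.3 182.4]
bar [0.5312 0.3866 0.17  ] [ 72.9   4.4 182.4]
bar [0.5349 0.3495 0.17  ] [ 35.6   4.5 182.5]
plate [0.5115 0.3557 0.2657] [ 44.  -18.2  86.8]
plate [0.5501 0.3599 0.2657] [44.4 20.6 86.8]
barend [0.52514986 0.44381749 0.17      ]
t
[0.5239327 0.4398782 0.17     ] [0.54916086 0.18996493 0.17      ]
```

```bash
python3 -m jog '0 .001 .0025 0 0;0 0 0 .015 0;0 0 0 .02 0;0 0 0 .02 0;0 0 0 .015 0;0 0 0 .008 0;0 0 0 .003 0;0 0 0 0 0;0 0 0 0 0' |tail -3; python3 - <<'E'
from h import *
go(.536,.315,.268,.1)
c=cam("wrist");save(c,"pics/w3.png");s=cam("scene");save(s,"pics/s3.png")
cv2.imwrite("pics/ws3.png",np.hstack([cv2.resize(c["color"][:,:,::-1],(400,300)),cv2.resize(s["color"][:,:,::-1][150:300,300:500],(400,300))]))
E
```

```text
force: [0.4, 0.1, -1.8]
opening: 0.0117
gripper_force: 30.0
t 7.83 tcp [0.5368 0.3152 0.2728] yang 0.099 tilt [ 0.001  0.001 -1.   ] shift mm [-0.2 -0.8  4.8] turn -0.03 op 0.0117 F [ 0.4  0.1 -1.8] g 29.99763697385788
```

View pics/ws3.png

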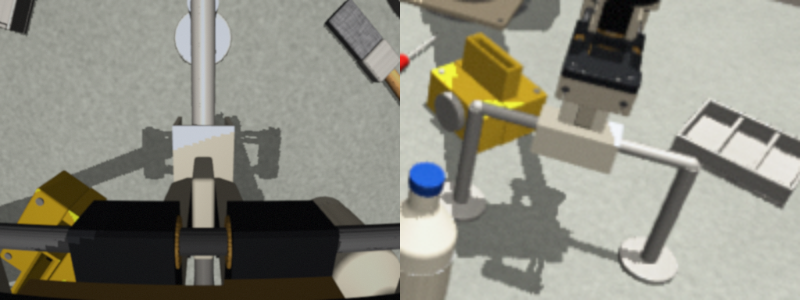

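The cover sits astride the bar, about 5 mm above rest, with the scene crop showing the bar entering at (540,118) and leaving at (620,145). I'll lower it the remaining distance and release.

```bash
python3 -m jog '0 0 0 .0025 0;0 0 0 .0025 0;0 0 0 0 0;0 0 0 0 0;.15 0 0 0 0;.3 0 0 0 0;.5 0 0 0 0;.7 0 0 0 0;.7 0 0 0 0;.7 0 0 0 0' 30|tail -3; python3 -m jog '.7 0 0 0 0;.7 0 0 0 0;.7 0 0 -.01 0;.7 0 0 -.02 0;.7 0 0 -.03 0;.7 0 0 -.03 0;.7 0 0 0 0;.7 0 0 0 0;.7 0 0 0 0'|tail -3; python3 - <<'E'
from h import *
c=cam("wrist");save(c,"pics/w4.png");s=cam("scene");t=cam("top")
cv2.imwrite("pics/ws4.png",np.hstack([cv2.resize(c["color"][:,:,::-1],(400,300)),cv2.resize(s["color"][:,:,::-1][150:300,300:500],(400,300))]))
go(.452,-.334,.36,.08)
E
```

```text
force: [-0.0, -0.2, 0.2]
opening: 0.0426
gripper_force: 0.0
force: [0.2, -0.6, 0.0]
opening: 0.065
gripper_force: 0.0
t 9.67 tcp [0.5359 0.3148 0.3551] yang 0.1 tilt [-0.003 -0.001 -1.   ] shift mm [-637.3 -148.    -4. ] turn 1.13 op 0.0655 F [ 0.1 -0.4  0.3] g 0.0
```

View pics/ws4.png

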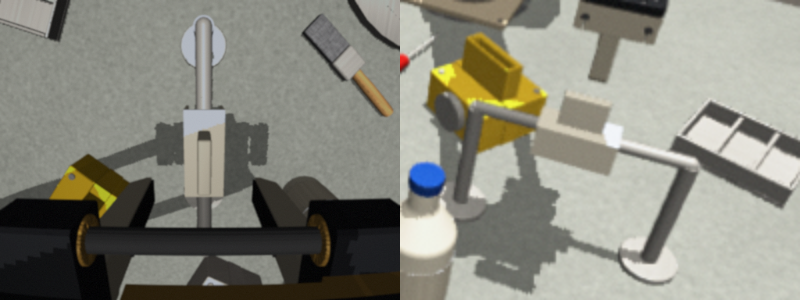

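The cover hangs level and released. Next I'll stop above the bare slot to measure it.

```bash
python3 -m jog '.7 -.034 .0026 0 0;.7 -.034 .0026 0 0;.7 -.034 .0026 0 0;.7 -.034 .0026 0 0;.7 -.034 .0026 0 0;.7 -.034 .0026 0 0;.7 -.034 .0026 0 0;.7 -.034 .0026 0 0;.7 -.034 .0026 0 0;.7 -.034 .0026 0 0' >/dev/null; python3 -m jog '.7 0 0 .005 5.6;.7 0 0 .01 5.6;.7 0 0 .01 5.6;.7 0 0 .01 5.6;.7 0 0 .01 5.6;.7 0 0 0 0;.7 0 0 0 0;.7 0 0 0 0'|tail -3; python3 - <<'E'
from h import *
go(.598,-.0155,.31,-.393)
c=cam("wrist");save(c,"pics/w5.png")
cv2.imwrite("pics/w5z.png",cv2.resize(c["color"][60:260,180:350,::-1],None,fx=3,fy=3,interpolation=cv2.INTER_CUBIC))
E
```

```text
force: [-0.3, 0.5, -0.2]
opening: 0.0651
gripper_force: 0.0
t 11.17 tcp [ 0.596  -0.0206  0.3117] yang -0.386 tilt [-0.  0. -1.] shift mm [ 5.5 -0.1  1.7] turn 0.42 op 0.0651 F [-0.3  0.5 -0.2] g 0.0
```

View pics/w5z.png

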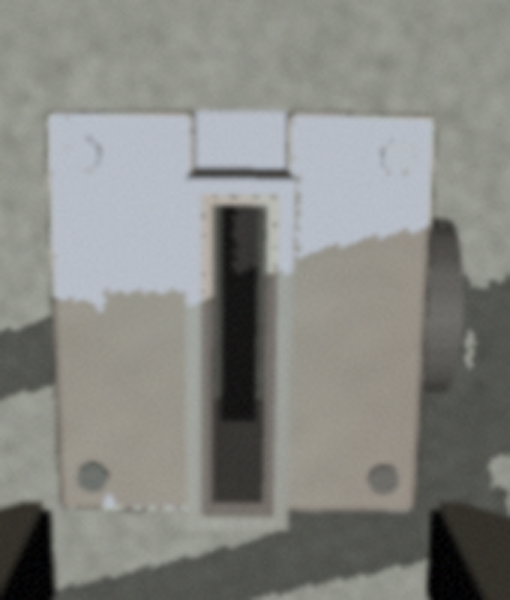

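The zoom shows the bevel outline at u 201–278, v 194–515 and the slot opening at u 214–266, v 205–502, both with rim edges nearly vertical in the picture.

```bash
python3 - <<'E'
from h import *
c=cam("wrist")
def rep(n,P,z):
    q=np.array([onz(c,(u+.5)/3-.5+180,(v+.5)/3-.5+60,z) for u,v in P]);d=q[0]-q[3]+q[1]-q[2];print(n,q.mean(0).round(4),"len",(np.linalg.norm(d)/2).round(4),"wid",np.linalg.norm(q[0]-q[1]+q[3]-q[2])/2,"yang", (np.arctan2(d[1],d[0])-np.pi/2).round(3))
rep("bevel",[(201,194),(279,194),(274,515),(202,515)],.125)
rep("slot",[(214,205),(268,205),(263,502),(213,502)],.122)
rep("throat",[(190,177),(294,177),(288,528),(186,528)],.125)
rep("box",[(48,113),(434,117),(414,511),(64,508)],.07)
# scan column profile for subpixel centre at few rows
im=c["color"].astype(int).mean(2)
for v in (140,165,190,210): print(v,im[v,238:282].astype(int).tolist())
go(.452,-.334,.30,.08)
E
```

```text
bevel [ 0.6005 -0.0102  0.125 ] len 0.0875 wid 0.019912941557029554 yang -0.393
slot [ 0.6005 -0.0104  0.122 ] len 0.0818 wid 0.013950553478767246 yang -0.396
throat [ 0.6007 -0.0101  0.125 ] len 0.0957 wid 0.027390283435348012 yang -0.4
box [ 0.6008 -0.0102  0.07  ] len 0.1276 wid 0.11699213625409922 yang -0.391
140 [190, 190, 191, 190, 190, 190, 190, 189, 183, 176, 174, 163, 133, 96, 75, 53, 28, 22, 25, 32, 45, 52, 54, 53, 50, 53, 58, 68, 78, 105, 149, 175, 183, 182, 188, 189, 191, 189, 183, 176, 176, 185, 189, 191]
165 [146, 148, 149, 154, 158, 162, 162, 157, 140, 120, 111, 106, 92, 84, 77, 56, 33, 21, 21, 21, 23, 22, 21, 21, 20, 23, 39, 65, 79, 86, 98, 108, 113, 128, 148, 155, 157, 156, 153, 150, 148, 147, 147, 149]
190 [144, 144, 149, 152, 158, 160, 160, 154, 138, 122, 112, 106, 91, 80, 74, 51, 31, 21, 22, 21, 22, 20, 20, 18, 20, 23, 42, 66, 79, 91, 101, 110, 119, 136, 149, 154, 155, 153, 150, 146, 146, 146, 144, 147]
210 [145, 147, 147, 152, 158, 158, 158, 153, 138, 120, 113, 105, 82, 63, 54, 52, 51, 53, 52, 52, 52, 52, 53, 52, 53, 51, 52, 53, 67, 92, 107, 114, 125, 142, 153, 154, 152, 151, 149, 148, 149, 149, 149, 149]
t 11.27 tcp [ 0.5963 -0.0207  0.3125] yang -0.387 tilt [ 0.001 -0.    -1.   ] shift mm [-344.6  -15.5   12.4] turn -26.75 op 0.0651 F [-0.1  0.2  0.3] g 0.0
```

```bash
python3 -m jog '.9 -.0383 -.0017 0 0;.9 -.0383 -.0017 0 0;.9 -.0383 -.0017 0 0;.9 -.0383 -.0017 0 0;.9 -.0383 -.0017 0 0;.9 -.0383 -.0017 0 0;.9 -.0383 -.0017 0 0;.9 -.0383 -.0017 0 0;.9 -.0383 -.0017 0 0' >/dev/null; python3 -m jog '.9 0 0 0 -5.3;.9 0 0 0 -5.3;.9 0 0 0 -5.3;.9 0 0 0 -5.3;.9 0 0 0 -5.3;.9 0 0 0 0;.9 0 0 0 0;.9 0 0 0 0'|tail -3; python3 - <<'E'
from h import *
go(.452,-.334,.19,.08)
c=cam("wrist");save(c,"pics/w6.png")
E
```

```text
force: [0.0, -0.9, -0.4]
opening: 0.0836
gripper_force: 0.0
t 12.68 tcp [ 0.4514 -0.3339  0.3122] yang 0.071 tilt [ 0.001 -0.    -1.   ] shift mm [-1.000e-01  6.000e-01  1.222e+02] turn -0.51 op 0.0836 F [ 0.  -0.9 -0.4] g 0.0
```

View pics/w6.png

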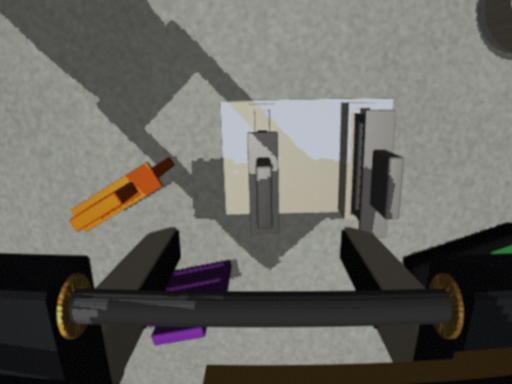

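The wrist view shows the narrow filter directly below, with its flange at u 248–279, v 131–234 and its handle top at u 257–272, v 166–229; the wide filter is at u≈380.

```bash
python3 - <<'E'
from h import *
c=cam("wrist")
def rep(n,P,z):
    q=np.array([onz(c,u,v,z) for u,v in P]);d=q[0]-q[3]+q[1]-q[2];print(n,q.mean(0).round(4),"len",(np.linalg.norm(d)/2).round(4),"wid",np.linalg.norm(q[0]-q[1]+q[3]-q[2])/2,"yang", (np.arctan2(d[1],d[0])-np.pi/2).round(3));return q.mean(0)
a=rep("flange",[(248,131),(279,131),(279,234),(249,234)],.1)
b=rep("handle",[(257,166),(272,166),(272,229),(257,229)],.142)
m=(a+b)/2;go(m[0],m[1],.191,.078)
E
```

```text
flange [ 0.4556 -0.3325  0.1   ] len 0.0926 wid 0.026655378186382108 yang 0.079
handle [ 0.4557 -0.3328  0.142 ] len 0.0496 wid 0.011344143501088623 yang 0.075
t 12.78 tcp [ 0.4513 -0.3338  0.3119] yang 0.072 tilt [ 0. -0. -1.] shift mm [  0.8   4.5 120.9] turn -0.35 op 0.0836 F [0.2 0.3 0.7] g 0.0
```

```bash
python3 -m jog '.9 .001 .0038 .01 -.3;.9 0 0 .025 0;.9 0 0 .03 0;.9 0 0 .03 0;.9 0 0 .018 0;.9 0 0 .006 0;.9 0 0 0 0;.9 0 0 0 0' >/dev/null; python3 - <<'E'
from h import *
go(.4556,-.3326,.191,.077)
E
python3 -m jog '0 0 0 0 0;0 0 0 0 0;0 0 0 0 0;0 0 0 0 0;0 0 0 0 0;0 0 0 0 0;0 0 0 0 0;0 0 0 0 0;0 0 0 0 0;0 0 0 0 0' 50| tail -3;python3 -m jog '0 0 0 0 0;0 0 0 0 0;0 0 0 0 0;0 0 0 0 0;0 0 0 0 0'| tail -3;
```

```text
t 13.45 tcp [ 0.4552 -0.3326  0.1932] yang 0.079 tilt [ 0. -0. -1.] shift mm [-0.   0.4  2.2] turn 0.09 op 0.0835 F [0.5 0.2 0.4] g 0.0
force: [0.1, 0.6, 0.9]
opening: 0.0218
gripper_force: 0.0
force: [0.2, -0.0, -0.1]
opening: 0.0116
gripper_force: 50.0
```

```bash
python3 -m jog '0 0 0 -.005 0;0 0 0 -.01 0;0 0 0 -.02 0;0 0 0 -.03 0;0 0 0 -.03 0;0 0 0 -.03 0;0 0 0 -.025 0;0 0 0 0 0;0 0 0 0 0' |tail -3; python3 - <<'E'
from h import *
go(.6,-.0102,.335,-.394)
E
```

```text
force: [-1.0, -0.7, -1.1]
opening: 0.0119
gripper_force: 50.0
t 15.45 tcp [ 0.4556 -0.3331  0.3458] yang 0.079 tilt [ 0.004 -0.003 -1.   ] shift mm [310.6 169.4  10.2] turn 27.09 op 0.0119 F [-1.  -0.7 -1.1] g 49.96768891811371
```

```bash
python3 -m jog '0 .031 .0169 0 0;0 .031 .0169 0 0;0 .031 .0169 0 0;0 .031 .0169 0 0;0 .031 .0169 0 0;0 .031 .0169 0 0;0 .031 .0169 0 0;0 .031 .0169 0 0;0 .031 .0169 0 0;0 .031 .0169 0 0' >/dev/null; python3 -m jog '0 0 0 0 5.4;0 0 0 0 5.4;0 0 0 0 5.4;0 0 0 0 5.4;0 0 0 0 5.4;0 0 0 0 0;0 0 0 0 0;0 0 0 0 0'|tail -3; python3 - <<'E'
from h import *
go(.6,-.0102,.335,-.394)
c=cam("wrist");save(c,"pics/w7.png")
cv2.imwrite("pics/w7z.png",cv2.resize(c["color"][100:340,160:360,::-1],None,fx=2.5,fy=2.5,interpolation=cv2.INTER_CUBIC))
E
```

```text
force: [-0.7, 0.5, -1.6]
opening: 0.0115
gripper_force: 50.0
t 16.95 tcp [ 0.5987 -0.0102  0.3417] yang -0.389 tilt [-0.002  0.    -1.   ] shift mm [0.5 1.2 6.7] turn 0.26 op 0.0115 F [-0.7  0.5 -1.6] g 49.967697858810425
```

View pics/w7z.png

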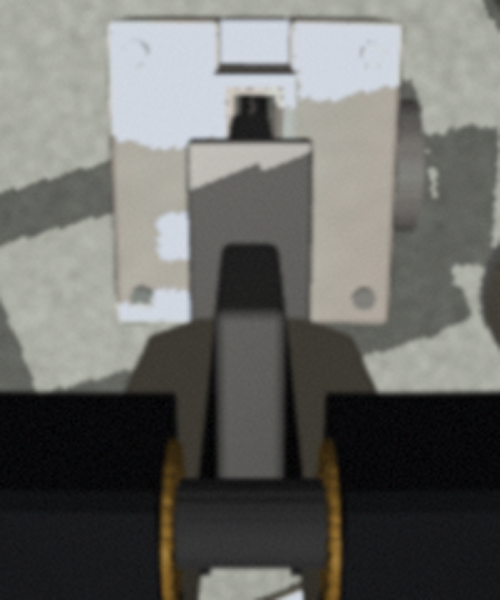

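The zoom shows the held filter's flange far edge from (190,142) to (311,142), with the slot's far end visible just beyond it (bevel corners (228,88) and (281,88)).

```bash
python3 - <<'E'
from h import *
c=cam("wrist");s=robot.read_state();M=R.from_rotvec(s["orientation"]).as_matrix();zt=s["tool_pos"][2]
f=lambda u,v,z:onz(c,(u+.5)/2.5-.5+160,(v+.5)/2.5-.5+100,z)
tl=lambda p:(M.T@(p-s["tool_pos"])*1e3).round(1)
zf=zt-.1832+.09
a,b=f(190,142,zf),f(311,142,zf);print("flange",tl(a),tl(b))
for u,v in[(217,247),(280,247)]: pass
a,b=f(228,88,.125),f(281,88,.125);print("bevel",tl(a),tl(b))
a,b=f(218,73,.125),f(295,73,.125);print("throat",tl(a),tl(b))
sl=np.array([.6005,-.0102,.125]);print("slot stored",tl(sl))
go(.6005,-.0102,.335,-.394)
E
```

```text
flange [ 45.4 -12.   93.2] [45.5 12.6 93.2]
bevel [ 43.9  -7.5 217.3] [ 43.9  10.6 217.2]
throat [ 49.  -10.9 217.3] [ 49.   15.4 217.2]
slot stored [  0.7   1.7 217.3]
t 17.05 tcp [ 0.5988 -0.0103  0.3423] yang -0.391 tilt [-0.001  0.    -1.   ] shift mm [0.7 1.5 7.3] turn 0.2 op 0.0116 F [-0.4  0.5 -1.6] g 49.96761739253998
```

```bash
python3 -m jog '0 .001 .0014 0 .2;0 0 0 .01 0;0 0 0 .01 0;0 0 0 .008 0;0 0 0 0 0;0 0 0 0 0' |tail -3; python3 - <<'E'
from h import *
go(.6005,-.0102,.308,-.394)
E
python3 -m jog '0 0 0 .004 0;0 0 0 .004 0;0 0 0 .004 0;0 0 0 0 0;0 0 0 0 0'|tail -3; python3 - <<'E'
from h import *
go(.6005,-.0102,.288,-.394)
E
```

```text
force: [-0.6, 0.0, -1.7]
opening: 0.0117
gripper_force: 50.0
t 17.55 tcp [ 0.6    -0.0098  0.3132] yang -0.396 tilt [-0.003  0.    -1.   ] shift mm [-0.2  0.6  5.2] turn -0.1 op 0.0117 F [-0.6  0.  -1.7] g 49.96778726577759
force: [0.6, -0.2, -0.8]
opening: 0.0114
gripper_force: 50.0
t 17.97 tcp [ 0.6006 -0.0099  0.3024] yang -0.396 tilt [-0. -0. -1.] shift mm [-0.4  0.  14.4] turn -0.11 op 0.0114 F [ 0.6 -0.2 -0.8] g 49.96777832508087
```

```bash
python3 -m jog '0 0 0 .004 0;0 0 0 .005 0;0 0 0 .005 0;0 0 0 0 0;0 0 0 0 0'|tail -3; python3 -m jog '0 0 0 .006 0;0 0 0 .008 0;0 0 0 .008 0;0 0 0 .008 0;0 0 0 0 0;0 0 0 0 0'|tail -3; python3 - <<'E'
from h import *
go(.6005,-.0102,.2232,-.394)
E
```

```text
force: [-0.6, 0.5, 0.3]
opening: 0.0119
gripper_force: 50.0
force: [1.0, 0.2, -1.4]
opening: 0.0119
gripper_force: 50.0
t 18.88 tcp [ 0.6003 -0.0098  0.2576] yang -0.396 tilt [-0.002  0.    -1.   ] shift mm [-0.2  0.4 34.4] turn -0.12 op 0.0119 F [ 1.   0.2 -1.4] g 49.96760129928589
```

```bash
python3 -m jog '0 0 0 .008 0;0 0 0 .008 0;0 0 0 .005 0;0 0 0 .004 0;0 0 0 .003 0;0 0 0 0 0;0 0 0 0 0' 60|tail -3; python3 -m jog '0 0 0 .002 0;0 0 0 .002 0;0 0 0 .002 0;0 0 0 0 0;0 0 0 0 0'|tail -3; python3 - <<'E'
from h import *
go(.6005,-.0102,.2232,-.394)
E
```

```text
force: [-2.4, 0.5, 3.7]
opening: 0.0123
gripper_force: 60.0
force: [-3.9, -0.6, 3.7]
opening: 0.0118
gripper_force: 60.0
t 19.88 tcp [ 0.6008 -0.0099  0.2256] yang -0.396 tilt [ 0.001 -0.    -1.   ] shift mm [-0.4 -0.2  2.4] turn -0.12 op 0.0118 F [-3.9 -0.6  3.7] g 59.97609615325928
```

```bash
python3 -m jog '0 0 0 .001 0;0 0 0 .001 0;0 0 0 .001 0;0 0 0 0 0;0 0 0 0 0'|tail -3; python3 -m jog '0 0 0 .001 0;0 0 0 .001 0;0 0 0 0 0;0 0 0 0 0'|tail -3; python3 - <<'E'
from h import *
go(.6005,-.0102,.2232,-.394)
c=cam("wrist");s=cam("scene");save(c,"pics/w8.png");save(s,"pics/s8.png")
go(.6005,-.0102,.2232,-.394)
E
```

```text
force: [-4.2, 0.2, 6.5]
opening: 0.0116
gripper_force: 60.0
force: [-11.5, 0.7, 19.1]
opening: 0.0118
gripper_force: 60.0
t 20.63 tcp [ 0.6008 -0.0098  0.2226] yang -0.396 tilt [ 0.001 -0.    -1.   ] shift mm [-0.5 -0.2 -0.6] turn -0.11 op 0.0118 F [-11.5   0.7  19.1] g 59.99468922615051
t 20.73 tcp [ 0.6009 -0.0098  0.2226] yang -0.396 tilt [ 0.001 -0.    -1.   ] shift mm [-0.5 -0.2 -0.6] turn -0.11 op 0.0117 F [-11.2   1.6  18.1] g 59.99462842941284
```

```bash
python3 - <<'E'
from h import *
print(robot.close_job())
E
```

```text
the job is handed in; nothing more can be done
None
```

I handed the job in at about 21 s with the cover hanging released on the rail and the narrow filter gripped at 60 N, its flange pressed on the slot's rim with about 19 N. The seating is judged from height and force only, as my 10 picture views were used up; no verdict came back.

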